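# Shut the tagged gas valve in the bench isolating box

## Task

Shut off the tagged gas line at the isolating box on the weighing bench: push the box's sheet cover along its runners, all the way aside, and then push the lever of the tagged valve (the one with the round tag plate on its hub) fully shut. The cover is slid, never lifted; leave the other valve's lever as it is and do not disturb the bottles and other things standing about.

Things in the scene. Friction and masses are not known exactly. Their poses are not given: they have to be found in the camera images.
- valve_box: Cream sheet-steel gas isolating box fixed on the bench, 218 mm (its x) by 559 mm (its y), 80 mm high. Origin on the bench under the centre of the valve bay, the part the cover hides: open at the top, clear from x = -90 to +90 mm and y = -134 to +140 mm. From y = -134 to -407 mm the box has a fixed top 70 mm above the bench. Pipe elbows up to 40 mm high reach 32 mm outside both long walls.
- bay (a point): Centre of the valve bay's mouth, 72 mm above the bench, axes as the box's. Below it stand two ball valves with vertical axes, at x = +28 mm and y = +45 and -52 mm (either may be the tagged one), pipes along x. Valve bodies reach 46 mm above the bench; at x = +78 mm each pipe carries a gauge, 26 mm across, 62 mm above the bench.
- end_wall (a point): Inner face of the end wall at the box's -y end (y = -407 mm), 76 mm above the bench: the stop for the cover. The cover lies on flat runners 72 mm above the bench along both long sides and slides along the box's y. The walls rise to 80 mm, 4 mm above the cover's upper face, and guide it with 2 mm play.
- cover: Loose grey sheet cover of the box, 204 mm (x) by 274 mm (y) by 4 mm, about 0.55 kg; origin at the centre of its underside, axes as the box's. At the start it hides both valves, its origin at box y = -15 to 0 mm. Pushed towards the box's -y, all the way aside over the fixed top, its origin is at box y = -270 mm. Only its own friction, 2 to 8 N, holds it.
- cover_pull (a point): Middle of the cover's finger pull, an aluminium angle across the cover: upright 110 mm long (box x), 3 mm thick (box y), from 4 to 26 mm above the cover's underside; its foot, 2 mm thick, reaches 18 mm from it towards -y. This point lies in the upright above the cover's origin, 15 mm above its underside (87 mm above the bench).
- tagged_lever (a joint): Lever of the tagged valve, rad: 0 = open (lever along the pipe, pointing to the box's -x), growing clockwise as seen from above, 1.571 = shut against its stop (lever across the pipe, pointing to the box's +y). It starts between 0 and 0.3, takes about 6 N at the grip and stays where it is left.
- tagged_axis (a point): Point on the turning axis of the tagged valve's lever, 58 mm above the bench, the height of the lever's middle. Its -x axis points along the lever to the grip. This lever carries a round flat steel tag plate 38 mm across on its hub, its top 63 mm above the bench, under a small hub nut (top at 68 mm).
- tagged_grip (a point): Point in the black grip sleeve of the tagged lever, 60 mm from its axis, 58 mm above the bench. The sleeve is 16 mm wide, from 52 to 64 mm above the bench, and runs from 27 to 76 mm from the axis, where the lever ends.
- plain_lever (a joint): Lever of the other valve, same make and size but with no tag plate, only a hub nut 12 mm across. Same meaning of values; starts open, between 0 and 0.15. Leave it alone.
- plain_grip (a point): Point in the black grip sleeve of the other lever, 60 mm from its axis, 58 mm above the bench.
- wash_bottle: Bystander: small white wash bottle 50 mm across, 129 mm high with a bent spout; origin under its centre.
- sample_a: Bystander: small pale screw-cap sample bottle, 38 mm across, 72 mm high; origin under its centre.
- sample_b: Bystander: a second sample bottle like the first.
- tub: Bystander: lidded pale plastic tub, 76 by 110 by 45 mm; origin under its centre.
- spatula: Bystander: narrow steel laboratory spatula, 150 mm long, lying on the bench; origin under its middle.
- dish: Bystander: white plastic weighing dish 68 mm across, 18 mm high; origin under its centre.
- weight: Bystander: steel test weight, 30 mm across, 51 mm high, 0.2 kg; origin under its centre.

How it is judged:
On the way, in this order (a step that is already met when the one before it is completed fails the run):
1. the cover has been slid aside, to within 30 mm of the end wall, still lying on its runners (y of cover in the frame of valve_box below -0.24 m and z of cover in the frame of valve_box below 0.077 m), for 0.1 s.
2. the tagged lever has been pushed shut (value of joint tagged_lever above 1.48 rad), for 0.1 s.
At the end, for the whole second after the job is handed in: The tagged lever is shut to within 0.09 rad (5 degrees) of its stop and at rest; the cover lies flat on its runners within 30 mm of the end wall; the other lever's grip is within 12 mm of where it began (all of step 1 and value of joint tagged_lever above 1.48 rad and velocity of joint tagged_lever between -0.05 and 0.05 rad/s and distance of plain_grip from where it was at the start of the episode below 0.012 m and angle between cover's own z axis and vertical below 0.05 rad and linear speed of cover below 0.02 m/s); the robot touches nothing.
It fails at once if the cover is lifted more than 10 mm or tipped up off its runners (z of cover in the frame of valve_box above 0.082 m or angle between cover's own z axis and vertical above 0.1 rad).
It fails at once if the other valve's lever is moved by more than 12 mm at its grip (distance of plain_grip from where it was at the start of the episode above 0.012 m).
It fails at once if a bystander is lifted, knocked over or shoved more than 20 mm (distance of any of wash_bottle, sample_a, sample_b, tub, spatula, dish, weight from where it was at the start of the episode above 0.02 m or angle between any of wash_bottle, sample_a, sample_b, weight's own z axis and vertical above 0.5 rad).
It also fails if it takes over 56 s, if anything falls off the work surface, if the arm or the gripper's body presses on something with over 40 N, if the wrist force passes 120 N, or if a joint passes its speed limit or range.

## Robot

A 6-joint arm with a two-finger parallel gripper is mounted at the origin on the work surface. World frame = base frame: x ahead of the robot, y to its left, z up, the work surface at z = 0. Lengths are in m, angles in rad, forces in N, time in s.
With the tool pointing down it reaches from about 0.35 to 0.975 m from the base axis. Payload 17.4 kg.
Tool frame: the origin (TCP) lies between the finger pads; the fingertips stand 11 mm ahead of it and the grasp point (between the pads) lies 8 mm behind it (ctrl.tip_reach is the distance from the TCP to the fingertips, in m); z points along the fingers, y is the line along which they close (so a half turn about z gives the same grasp; the last joint's range is limited). The gripper opens to 85 mm and grips with 20 to 120 N. Pads are 22 mm wide; open, the fingers measure 114 mm over their backs; the gripper's body (76 mm by 85 mm) begins 54 mm behind the grasp point. The pads swing forward as they close: fully open they stand 13 mm farther back than shut.
Start: joints at [1.186, 0.116, 1.442, -0, 1.584, -0.038], TCP at [0.229, 0.635, 0.242] pointing down, gripper open.
Joint ranges: [-2.83, 2.83], [-0.83, 2.19], [0.07, 2.5], [-1.14, 4.28], [0.01, 3], [-2.97, 2.97]. Speed limits (rad/s): [1.89, 1.89, 2.22, 3.14, 3.14, 3.14].

## Interface

Orientations are given as a rotation vector (axis times angle).
In Python, from cell import ctrl, imaging gives the robot as it stands. The module is installed in compiled form; this text tells all that it offers.
- The arm moves only by the tool move_arm, never from a script. Its argument "moves" is a list of rows, each a list of 5 numbers: the opening, from -1 (shut) to 1 (fully open), then the shift along the tool's x, y, z in m, then the turn about the tool's z in rad. In form: [[fingers, dx, dy, dz, yaw], ...]. A call has 1 to 8 rows; each row is the pose to reach, as a shift and turn from the pose commanded when the call began, along the tool's axes at that moment; what a row does not reach only later rows make up. A row lasts 1/10 s, in which the tool goes at most 50 mm and 8.59 degrees, less where a joint would pass 70% of its speed; a pose out of reach is approached as far as the arm can. A call with a gripper value outside its range is refused whole. The fingers move at their own pace and stop on an object; "force" is the grip in N (left out, the last holds). Time passes only in rows, so rows that repeat a pose let the fingers close. It gives the time, the measured TCP pose, the force, the opening and the grip force at its end, in the units of the state.
- ctrl.state(): the state, without advancing time (a new reading comes with each control period).
- imaging.get_image(name): name is "scene" or "top"; returns the picture (420x560x3 uint8, red, green, blue); there is no depth.
- imaging.get_calibration(name): a dict with "intrinsics" (3x3 intrinsics, pixels), "world_from_camera" (4x4, takes a point from camera to world coordinates). Camera axes: x right, y down, z forward; pixel columns grow to the right and rows downward; lengths in m; the calibration is good to about 2 mm. A picture is of the moment at which its call begins. get_calibration takes no time and is no camera call.
- ctrl.job_done(): hands the job in; it is judged then, once.
The state is a dict: "time": time; "joint_positions": joint angles; "joint_vel": joint speeds; "effort": joint torques, N m; "tool_pos": TCP position; "tcp_rot": TCP orientation; "contact_force": force on the tool from outside, world axes, zero at the start; "wrist_torque": the same for the moment, N m; "width": opening from 0.0 (shut) to 1.0 (fully open); "gripper_force": force on a finger pad.
Only numpy, scipy, OpenCV 4.12 (cv2) and the standard library are available. Lean on these libraries where they do the work, as an engineer would, in place of code of your own. Each camera call takes 0.05 s, during which the arm holds its last target. There are 200 camera calls.

## Working session

There is one attempt and no reset: what is moved stays moved. The work goes in short steps, Python scripts to look and compute and a tool call to move; the robot and the scene stay as the last step left them, time stands still between calls to the robot, and variables do not carry over. Pictures are saved under pics/ and viewed, at most 10 in all, crops included, and the job is handed in when it is done.

Besides the shell and the picture viewer there is one more tool, called as name(argument=value, ...), one argument or row to a line, values as JSON. move_arm: Moves the arm, as the interface text tells. Its arguments: {"type":"object","properties":{"moves":{"type":"array","items":{"type":"array","items":{"type":"number"}}},"force":{"type":"number"}},"required":["moves"]}

```bash
mkdir -p pics; cat > h.py <<'E'
import numpy as np, cv2
from cell import ctrl, imaging
def snap(n,f):
    im=imaging.get_image(n); cv2.imwrite('pics/'+f,im[:,:,::-1]); return im
def ray(n,uv,z):
    c=imaging.get_calibration(n);K=np.array(c['intrinsics']);T=np.array(c['world_from_camera'])
    d=T[:3,:3]@np.linalg.solve(K,[uv[0],uv[1],1]);o=T[:3,3]
    return o+d*(z-o[2])/d[2]
def proj(n,p):
    c=imaging.get_calibration(n);K=np.array(c['intrinsics']);T=np.array(c['world_from_camera'])
    q=K@(T[:3,:3].T@(np.array(p)-T[:3,3]));return q[:2]/q[2]
E
python3 - <<'E'
from h import *
a=snap('top','t1.png');b=snap('scene','s1.png')
for n in('top','scene'):
    print(np.round(np.array(imaging.get_calibration(n)['world_from_camera']),3))
s=ctrl.state();print(s['tool_pos'],s['tcp_rot'],s['time'],s['width'],ctrl.tip_reach)
E
```

```text
[[ 0.003 -0.992  0.127  0.444]
 [-1.    -0.002  0.002  0.004]
 [-0.001 -0.127 -0.992  0.915]
 [ 0.     0.     0.     1.   ]]
[[-0.529  0.516 -0.674  1.498]
 [ 0.849  0.303 -0.433  0.624]
 [-0.019 -0.801 -0.598  0.917]
 [ 0.     0.     0.     1.   ]]
[0.22938771 0.63466344 0.24165908] [-5.42048774e-01 -3.09426709e+00  1.52556622e-03] 0.1 1.0038696197498311 0.011
```

View pics/t1.png

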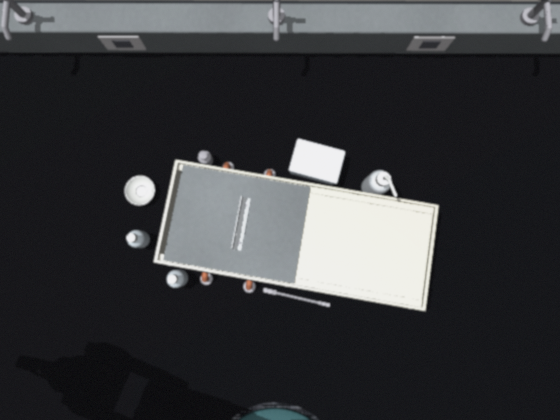

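View pics/s1.png

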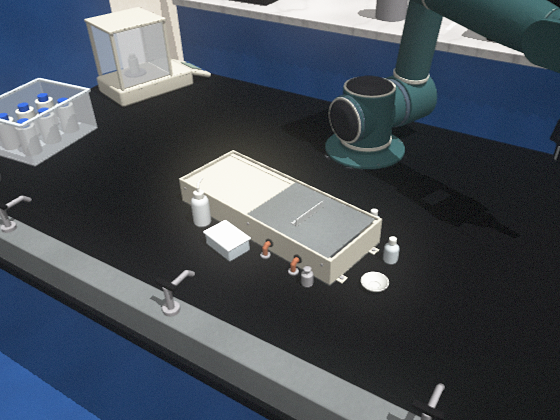

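The top view shows the box with outer corners near (176,161), (438,205), (427,308) and (155,262). The grey cover is at the left and the pull runs from (240,197) to (238,249). The box's -y points image-right, which is world -y.

```bash
python3 - <<'E'
from h import *
im=cv2.imread('pics/t1.png')[:,:,::-1]
C=[(176,161),(438,205),(427,308),(155,262)]
P=np.array([ray('top',c,.08) for c in C])
print(P.round(3))
# refine: cream+grey mask
g=im.astype(int).sum(2)
m=np.zeros(g.shape,np.uint8);r=im.astype(int)
m[(r[...,0]>r[...,2]+8)&(g>330)]=255
W=cv2.findContours(m,0,1)[0];w=max(W,key=cv2.contourArea)
pts=np.array([ray('top',p[0],.08)[:2] for p in w],np.float32)
R=cv2.minAreaRect(pts);print(R,cv2.boxPoints(R).round(4))
B=cv2.boxPoints(R)
u=P[0]-P[1];u=u[:2]/np.linalg.norm(u[:2])
c=np.array(R[0]);L=max(R[1]);a=R[2]
# box y dir
e=[B[1]-B[0],B[2]-B[1]];e=max(e,key=np.linalg.norm);e/=np.linalg.norm(e);e=e*np.sign(e@u)
o=c+e*(.1325); ex=np.array([e[1],-e[0]])
print('origin',o,'ey',e,'ex',ex,'ang',np.arctan2(-e[0],e[1]))
np.savez('box.npz',o=o,ex=ex,ey=e)
for y in(0,-15):
  for z in(.098,.076):
    print(y,z,[proj('top',[*(o+ex*s*.055+e*y/1000),z]).round(1) for s in(-1,1)])
cr=cv2.resize(im[140:320,140:320],None,fx=3.3,fy=3.3,interpolation=cv2.INTER_CUBIC)
cv2.imwrite('pics/c1.png',cr[:,:,::-1])
for p in [(204,157),(139,190),(137,239),(176,279),(317,161),(377,182),(297,297)]: 
    q=ray('top',p,.03)[:2]-o; print(p,'box',(q@ex).round(3),(q@e).round(3))
E
```

```text
[[ 0.654  0.21   0.08 ]
 [ 0.562 -0.338  0.08 ]
 [ 0.352 -0.305  0.08 ]
 [ 0.443  0.246  0.08 ]]
((0.571038544178009, -0.15781740844249725), (0.47651612758636475, 0.19301404058933258), 54.15791320800781) [[ 0.3533 -0.2944]
 [ 0.5098 -0.4075]
 [ 0.7888 -0.0212]
 [ 0.6323  0.0918]]
origin [ 0.64862435 -0.05040841] ey [0.58555323 0.81063396] ex [ 0.81063396 -0.58555323] ang -0.6255623553197891
0 0.098 [array([284.6, 183. ]), array([315.6, 140.8])]
0 0.076 [array([284.3, 185. ]), array([314.5, 143.9])]
-15 0.098 [array([290.5, 187.2]), array([321.5, 145. ])]
-15 0.076 [array([290.1, 189.1]), array([320.3, 147.9])]
(204, 157) box -0.101 0.187
(139, 190) box -0.245 0.258
(137, 239) box -0.333 0.194
(176, 279) box -0.351 0.073
(317, 161) box 0.04 -0.023
(377, 182) box 0.079 -0.158
(297, 297) box -0.229 -0.16
```

View pics/c1.png

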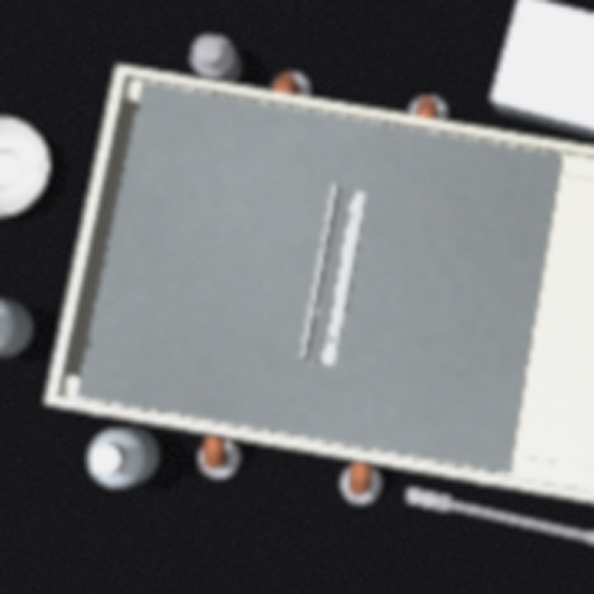

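The crop shows the pull's upright as the thin line from (335,184) to (303,358). The brighter strip to its right is the foot. My mask merged the tub, so I'll fit the box rigidly to the corners instead.

```bash
cat >> h.py <<'E'
def box(): 
    d=np.load('box.npz');return d['o'],d['ex'],d['ey']
def tob(p):
    o,ex,ey=box();q=np.array(p)[:2]-o;return np.array([q@ex,q@ey])
def delta(bx,by,z):
    """tool-axis shift to reach box (bx,by), TCP height z"""
    from scipy.spatial.transform import Rotation as R
    o,ex,ey=box();s=ctrl.state();M=R.from_rotvec(s['tcp_rot']).as_matrix()
    t=np.array([*(o+ex*bx+ey*by),z]);
    print('now box',tob(s['tool_pos']).round(4),'z',s['tool_pos'][2].round(4),'shift',(M.T@(t-s['tool_pos'])).round(4),
     'toolx in box',(M[:2,0]@ex).round(3),(M[:2,0]@ey).round(3),'F',np.round(s['contact_force'],1),'t',s['time'])
E
python3 - <<'E'
from h import *
C=[(175.5,160.3),(438,205),(427,308.5),(154,262.3)]
P=np.array([ray('top',c,.08)[:2] for c in C])
Q=np.array([[.109,.147],[.109,-.412],[-.109,-.412],[-.109,.147]])
pm,qm=P.mean(0),Q.mean(0);U,S,V=np.linalg.svd((Q-qm).T@(P-pm));R=V.T@np.diag([1,np.linalg.det(V.T@U.T)])@U.T
o=pm-R@qm;print(o,R,((R@Q.T).T+o-P).round(4), np.degrees(np.arctan2(R[1,0],R[0,0])))
np.savez('box.npz',o=o,ex=R[:,0],ey=R[:,1])
f=lambda p:(p[0]/3.3+140-.35,p[1]/3.3+140-.35)
for p in[(335,184),(303,358)]:print('upright',tob(ray('top',f(p),.098)))
for p in[(360,192),(328,365)]:print('foot',tob(ray('top',f(p),.078)))
for n,p in dict(sampA=(204,157),dish=(139,190),sb=(137,239),sc=(176,279),tub=(317,161),wash=(380,182),spat=(297,297)).items(): print(n,tob(ray('top',p,.04)).round(3))
delta(0,.05,.242)
E
```

```text
[0.52457748 0.08501002] [[ 0.98633094  0.16477645]
 [-0.16477645  0.98633094]] [[ 0.0006  0.0005]
 [ 0.0024 -0.0018]
 [-0.0021  0.0017]
 [-0.0008 -0.0004]] -9.484248045482158
upright [ 0.05513948 -0.00551634]
upright [-0.05365977 -0.00531935]
foot [ 0.05571052 -0.01988241]
foot [-0.05501619 -0.01929879]
sampA [0.135 0.097]
dish [0.038 0.224]
sb [-0.068  0.205]
sc [-0.137  0.106]
tub [ 0.168 -0.151]
wash [ 0.144 -0.294]
spat [-0.131 -0.154]
now box [-0.3817  0.4935] z 0.2417 shift [-0.4554 -0.3674  0.    ] toolx in box -0.984 0.18 F [ 0.3 -0.2  0. ] t 0.1
```

move_arm(
  moves=[
    [-1, -0.23, -0.185, 0, -0.09],
    [-1, -0.23, -0.185, 0, -0.181],
    [-1, -0.23, -0.185, 0, -0.181],
    [-1, -0.23, -0.185, 0, -0.181],
    [-1, -0.455, -0.367, 0, -0.181],
    [-1, -0.455, -0.367, 0, -0.181],
    [-1, -0.455, -0.367, 0, -0.181],
    [-1, -0.455, -0.367, 0, -0.181],
  ],
)

```text
time: 0.9
tool_pos: [0.4375, 0.291, 0.2422]
tcp_rot: [0.26, 3.131, 0.0]
contact_force: [1.3, 0.5, 0.2]
width: -0.0
gripper_force: 0.0
```

```bash
python3 -c "
from h import *
delta(0,.05,.242);delta(0,.05,.095)"
```

```text
now box [-0.1198  0.1888] z 0.2422 shift [-0.1198 -0.1388  0.0002] toolx in box -1.0 0.0 F [1.3 0.5 0.2] t 0.9
now box [-0.1198  0.1888] z 0.2422 shift [-0.1198 -0.1388  0.1472] toolx in box -1.0 0.0 F [1.3 0.5 0.2] t 0.9
```

move_arm(
  moves=[
    [-1, -0.06, -0.07, 0, 0],
    [-1, -0.12, -0.139, 0, 0],
    [-1, -0.12, -0.139, 0, 0],
    [-1, -0.12, -0.139, 0, 0],
    [-1, -0.12, -0.139, 0, 0],
    [-1, -0.12, -0.139, 0, 0],
    [-1, -0.12, -0.139, 0, 0],
  ],
)

```text
time: 1.6
tool_pos: [0.532, 0.1367, 0.2422]
tcp_rot: [-0.259, -3.131, -0.0]
contact_force: [-0.0, 0.7, 0.2]
width: 0.003
gripper_force: 0.0
```

```bash
python3 -c "
from h import *
delta(0,.05,.094)"
```

```text
now box [-0.0012  0.0522] z 0.2422 shift [-0.0012 -0.0022  0.1482] toolx in box -1.0 -0.0 F [-0.   0.7  0.2] t 1.6
```

move_arm(
  moves=[
    [-1, 0, 0, 0.05, 0],
    [-1, 0, 0, 0.1, 0],
    [-1, 0, 0, 0.13, 0],
    [-1, 0, 0, 0.148, 0],
    [-1, 0, 0, 0.148, 0],
    [-1, 0, -0.015, 0.148, 0],
    [-1, 0, -0.03, 0.148, 0],
    [-1, 0, -0.035, 0.148, 0],
  ],
)

```text
time: 2.4
tool_pos: [0.5268, 0.1001, 0.0957]
tcp_rot: [0.261, 3.129, 0.0]
contact_force: [-0.6, -0.3, 0.3]
width: -0.002
gripper_force: 0.0
```

move_arm(
  moves=[
    [-1, 0, -0.01, 0, 0],
    [-1, 0, -0.02, 0, 0],
    [-1, 0, -0.03, 0, 0],
    [-1, 0, -0.04, 0, 0],
    [-1, 0, -0.05, 0, 0],
    [-1, 0, -0.06, 0, 0],
  ],
)

```text
time: 3.0
tool_pos: [0.5171, 0.042, 0.0953]
tcp_rot: [0.26, 3.129, 0.002]
contact_force: [1.8, 6.1, 4.3]
width: -0.001
gripper_force: 3.2
```

```bash
python3 -c "
from h import *
delta(0,-.25,.094);snap('top','t2.png')"
```

```text
now box [-0.0003 -0.0437] z 0.0953 shift [-0.0003 -0.2063  0.001 ] toolx in box -1.0 0.0 F [1.8 6.1 4.3] t 3.0
```

View pics/t2.png

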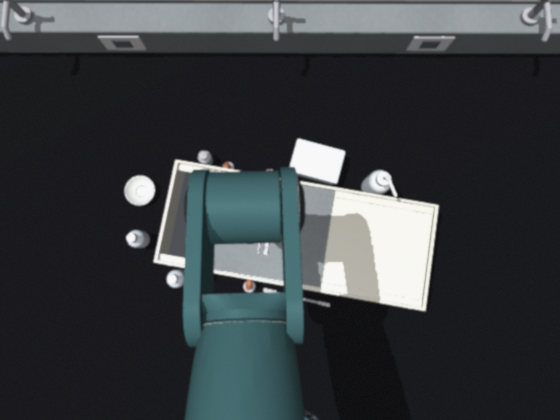

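The cover's edge has moved right, to about (335,210), with about 6 N of push. I'll keep pushing.

move_arm(
  moves=[
    [-1, 0, -0.012, 0, 0],
    [-1, 0, -0.024, 0, 0],
    [-1, 0, -0.036, 0, 0],
    [-1, 0, -0.048, 0, 0],
    [-1, 0, -0.06, 0, 0],
    [-1, 0, -0.072, 0, 0],
    [-1, 0, -0.084, 0, 0],
    [-1, 0, -0.096, 0, 0],
  ],
)

```text
time: 3.85
tool_pos: [0.501, -0.0526, 0.0949]
tcp_rot: [0.26, 3.13, 0.002]
contact_force: [0.6, 6.9, 2.5]
width: 0.004
gripper_force: 3.2
```

move_arm(
  moves=[
    [-1, 0, -0.012, 0, 0],
    [-1, 0, -0.024, 0, 0],
    [-1, 0, -0.036, 0, 0],
    [-1, 0, -0.048, 0, 0],
    [-1, 0, -0.06, 0, 0],
    [-1, 0, -0.072, 0, 0],
    [-1, 0, -0.08, 0, 0],
    [-1, 0, -0.085, 0, 0],
  ],
)

```text
time: 4.65
tool_pos: [0.4869, -0.1365, 0.0948]
tcp_rot: [0.261, 3.13, 0.001]
contact_force: [0.6, 6.3, 3.9]
width: -0.004
gripper_force: 3.6
```

```bash
python3 -c "
from h import *
delta(0,-.25,.095)"
```

```text
now box [-0.0007 -0.2247] z 0.0948 shift [-0.0007 -0.0253 -0.0002] toolx in box -1.0 0.001 F [0.6 6.3 3.9] t 4.65
```

move_arm(
  moves=[
    [-1, 0, -0.005, 0, 0],
    [-1, 0, -0.01, 0, 0],
    [-1, 0, -0.015, 0, 0],
    [-1, 0, -0.02, 0, 0],
    [-1, 0, -0.023, 0, 0],
    [-1, 0, -0.025, 0, 0],
  ],
)

```text
time: 5.25
tool_pos: [0.4828, -0.1608, 0.0948]
tcp_rot: [0.26, 3.13, 0.001]
contact_force: [0.1, 6.9, 3.9]
width: 0.004
gripper_force: 3.7
```

move_arm(
  moves=[
    [-1, 0, -0.002, 0, 0],
    [-1, 0, -0.003, 0, 0],
    [-1, 0, -0.004, 0, 0],
  ],
)

```text
time: 5.55
tool_pos: [0.4823, -0.1642, 0.0948]
tcp_rot: [0.26, 3.13, 0.003]
contact_force: [3.8, 14.7, 4.5]
width: 0.002
gripper_force: 7.6
```

```bash
python3 -c "
from h import *
delta(0,-.24,.242)"
```

```text
now box [-0.0007 -0.2528] z 0.0948 shift [-0.0007  0.0131 -0.1472] toolx in box -1.0 0.0 F [ 3.8 14.7  4.5] t 5.55
```

The force rose to 15 N at TCP y = -0.253, so the cover is at the stop. I'll back off, lift and clear the view.

move_arm(
  moves=[
    [-1, 0, 0.012, 0, 0],
    [-1, 0, 0.015, 0, 0],
    [-1, 0, 0.015, -0.05, 0],
    [-1, 0, 0.015, -0.1, 0],
    [-1, 0, -0.03, -0.12, 0],
    [-1, 0, -0.08, -0.12, 0],
    [-1, 0, -0.12, -0.12, 0],
    [-1, 0, -0.12, -0.12, 0],
  ],
)

```text
time: 6.35
tool_pos: [0.4612, -0.2866, 0.214]
tcp_rot: [-0.265, -3.13, 0.002]
contact_force: [0.6, 0.6, -0.6]
width: -0.001
gripper_force: 0.0
```

```bash
python3 - <<'E'
from h import *
snap('top','t3.png')
im=snap('scene','s3.png')
t=cv2.imread('pics/t3.png')
a=cv2.resize(t[140:320,140:340],None,fx=3,fy=3,interpolation=cv2.INTER_CUBIC)
cv2.imwrite('pics/c3.png',a)
delta(0,0,.242)
E
```

```text
now box [-0.001  -0.3739] z 0.2139 shift [-3.000e-04  3.739e-01 -2.800e-02] toolx in box -1.0 0.002 F [-0.6  0.7 -0.3] t 6.45
```

View pics/c3.png

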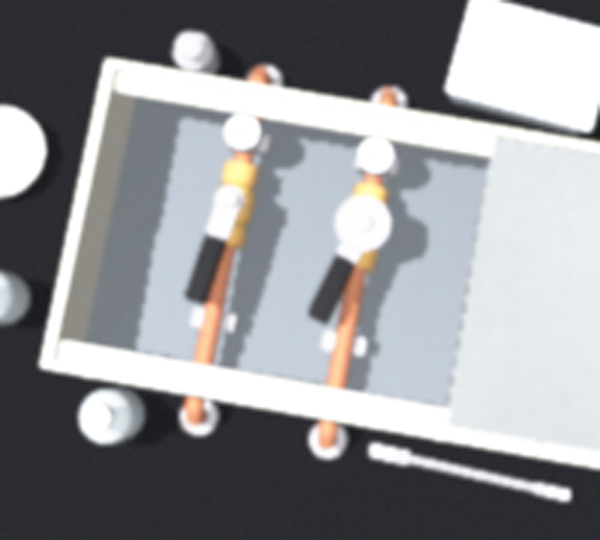

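The bay is open. The tagged valve, with the round plate at crop (363,222), is the right one at y = -52, and its black grip ends near (322,316). The plain lever's grip ends near (201,300).

```bash
python3 - <<'E'
from h import *
f=lambda p:(p[0]/3+140-.33,p[1]/3+140-.33)
for n,p,z in[('tag',(363,222),.063),('grip0',(350,260),.064),('gripend',(322,316),.064),('pl hub',(231,200),.066),('pl grip0',(214,240),.064),('plain end',(201,300),.064),('gauge',(376,155),.062),('gauge2',(242,132),.062),('cover edge top',(492,138),.076),('cover edge bot',(452,424),.076)]:
    print(n,tob(ray('top',f(p),z)).round(4))
E
```

```text
tag [ 0.0287 -0.0494]
grip0 [ 0.0006 -0.045 ]
gripend [-0.0413 -0.0325]
pl hub [0.0282 0.0449]
pl grip0 [-0.0015  0.0517]
plain end [-0.0444  0.0528]
gauge [ 0.0777 -0.0502]
gauge2 [0.0781 0.0468]
cover edge top [ 0.1008 -0.1291]
cover edge bot [-0.0989 -0.1334]
```

move_arm(
  moves=[
    [-1, 0.01, 0.05, 0, 0],
    [-1, 0.02, 0.1, 0, 0],
    [-1, 0.033, 0.15, 0, 0],
    [-1, 0.033, 0.2, 0, 0],
    [-1, 0.033, 0.25, 0, 0],
    [-1, 0.033, 0.286, 0, 0],
    [-1, 0.033, 0.286, 0, 0],
    [-1, 0.033, 0.286, 0, 0],
  ],
)

```text
time: 7.25
tool_pos: [0.4766, 0.0059, 0.2142]
tcp_rot: [-0.255, -3.131, 0.0]
contact_force: [-0.6, -0.6, 0.9]
width: 0.003
gripper_force: 0.0
```

```bash
python3 -c "
from h import *
delta(-.034,-.086,.063)"
```

```text
now box [-0.0343 -0.0859] z 0.2142 shift [-3.000e-04 -1.000e-04  1.512e-01] toolx in box -1.0 -0.003 F [-0.6 -0.6  0.9] t 7.25
```

move_arm(
  moves=[
    [-1, 0, 0, 0.04, 0],
    [-1, 0, 0, 0.08, 0],
    [-1, 0, 0, 0.11, 0],
    [-1, 0, 0, 0.13, 0],
    [-1, 0, 0, 0.145, 0],
    [-1, 0, 0, 0.152, 0],
    [-1, 0, 0, 0.152, 0],
  ],
)

```text
time: 7.95
tool_pos: [0.4768, 0.0041, 0.062]
tcp_rot: [-0.261, -3.13, 0.0]
contact_force: [0.8, 0.7, 1.2]
width: -0.002
gripper_force: 0.0
```

```bash
python3 -c "
from h import *
delta(-.034,-.047,.063)"
```

```text
now box [-0.0338 -0.0877] z 0.062 shift [ 0.0002  0.0407 -0.001 ] toolx in box -1.0 0.001 F [0.8 0.7 1.2] t 7.95
```

move_arm(
  moves=[
    [-1, 0, 0.01, 0, 0],
    [-1, 0, 0.02, 0, 0],
    [-1, 0, 0.03, 0, 0],
    [-1, 0.001, 0.04, 0, 0],
    [-1, -0.001, 0.048, 0, 0],
    [-1, -0.003, 0.056, 0, 0],
    [-1, -0.006, 0.065, 0, 0],
    [-1, -0.006, 0.065, 0, 0],
  ],
)

```text
time: 8.75
tool_pos: [0.4937, 0.0685, 0.0624]
tcp_rot: [-0.258, -3.131, 0.001]
contact_force: [-1.4, -2.2, -0.3]
width: 0.0
gripper_force: 0.7
```

move_arm(
  moves=[
    [-1, -0.005, 0.007, 0, 0],
    [-1, -0.01, 0.013, 0, 0],
    [-1, -0.016, 0.019, 0, 0],
    [-1, -0.022, 0.023, 0, 0],
    [-1, -0.028, 0.027, 0, 0],
    [-1, -0.034, 0.029, 0, 0],
    [-1, -0.037, 0.029, 0, 0],
  ],
)

```text
time: 9.45
tool_pos: [0.5343, 0.0905, 0.0618]
tcp_rot: [-0.259, -3.129, -0.0]
contact_force: [-5.3, 3.5, 0.0]
width: 0.001
gripper_force: 3.2
```

```bash
python3 -c "
from h import *
delta(.012,.006,.063)"
```

```text
now box [0.0087 0.007 ] z 0.0618 shift [-0.0033 -0.001  -0.0012] toolx in box -1.0 -0.0 F [-5.3  3.5  0. ] t 9.45
```

Contact is about 6 N and not yet clearly at the stop, so I'll press a few mm more.

move_arm(
  moves=[
    [-1, -0.002, 0, 0, 0],
    [-1, -0.004, 0, 0, 0],
    [-1, -0.006, 0, 0, 0],
  ],
)

```text
time: 9.75
tool_pos: [0.5366, 0.0904, 0.0615]
tcp_rot: [-0.258, -3.119, -0.002]
contact_force: [-54.5, 10.2, 27.3]
width: 0.001
gripper_force: 28.0
```

```bash
python3 -c "
from h import *
delta(.012,.006,.063)"
```

```text
now box [0.0109 0.0073] z 0.0615 shift [-0.001  -0.0013 -0.0015] toolx in box -1.0 -0.0 F [-54.5  10.2  27.3] t 9.75
```

54 N: hard against the stop. I'll back off, lift and look.

move_arm(
  moves=[
    [-1, 0.006, 0, 0, 0],
    [-1, 0.02, 0, 0, 0],
    [-1, 0.03, 0, 0, 0],
    [-1, 0.03, 0, -0.05, 0],
    [-1, 0.03, 0, -0.1, 0],
    [-1, 0.03, 0, -0.15, 0],
    [-1, 0.03, 0, -0.16, 0],
    [-1, 0.03, 0, -0.16, 0],
  ],
)

```text
time: 10.55
tool_pos: [0.5114, 0.0942, 0.2245]
tcp_rot: [0.26, 3.127, 0.001]
contact_force: [0.2, -0.9, -0.5]
width: -0.004
gripper_force: 0.0
```

move_arm(
  moves=[
    [-1, 0, -0.05, 0, 0],
    [-1, 0, -0.1, 0, 0],
    [-1, 0, -0.15, 0, 0],
    [-1, 0, -0.2, 0, 0],
    [-1, 0, -0.25, 0, 0],
    [-1, 0, -0.3, 0, 0],
    [-1, 0, -0.35, 0, 0],
    [-1, 0, -0.35, 0, 0],
  ],
)

```text
time: 11.35
tool_pos: [0.4514, -0.2553, 0.2198]
tcp_rot: [-0.268, -3.127, -0.001]
contact_force: [-0.6, 0.0, -0.0]
width: -0.001
gripper_force: 0.0
```

```bash
python3 - <<'E'
from h import *
snap('top','t4.png')
t=cv2.imread('pics/t4.png')
cv2.imwrite('pics/c4.png',cv2.resize(t[140:320,140:340],None,fx=3,fy=3,interpolation=cv2.INTER_CUBIC))
delta(0,0,.2)
E
```

```text
now box [-0.0158 -0.3455] z 0.2199 shift [-0.0144  0.3455  0.0202] toolx in box -1.0 0.004 F [ 0.1  0.1 -0.4] t 11.4
```

View pics/c4.png

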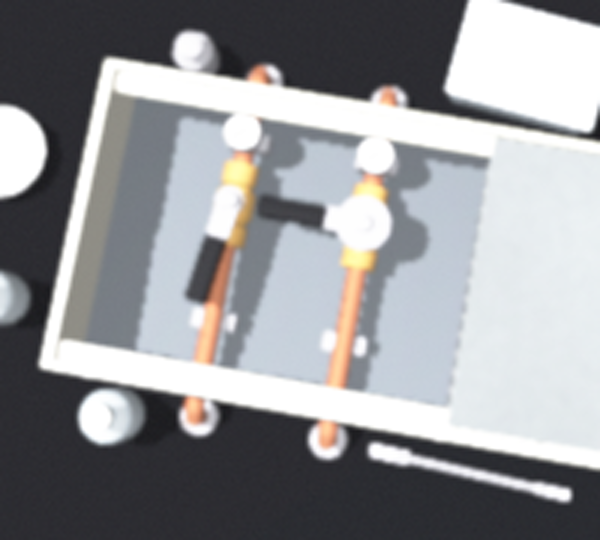

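The tagged lever now runs from (363,222) to (262,206), along the box's y. The plain lever's grip is still near (201,300), and the cover and bystanders look unchanged.

```bash
python3 -c "
from cell import ctrl
print(ctrl.job_done())"
```

```text
the job is handed in; nothing more can be done
None
```

I slid the cover along its runners to its stop and pushed the tagged lever against its shut stop. The last picture showed the other lever and nearby bystanders unmoved. I handed the job in at about 11.4 s, and no verdict came back.

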